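# Open the ice grip case: hold the spring button, slide the lid past it

### The job

Open the ice grip case on the bench: hold its spring button down with a fingertip and, with the button down, push the lid by its thumb rib past the button and on until the lid is fully open and the button springs up again and locks it there. Only press and push: pick nothing up, leave the case standing about where it is, and do not disturb the other things on the bench.

Things in the scene. Friction and masses are not known exactly. Their poses are not given: they have to be found in the camera images.
- case: ice grip case: black plastic tray 240 mm long (its x) x 130 wide (y) x 67 tall (z) with a light grey sliding lid, loose on rubber feet, about 1.25 kg. Origin: centre of its underside. The flat lid lies between two edge rails, its top face 62 mm above the bench; it opens along the case's +x, sticking out up to 93 mm past the +x end. At first a spring button locks it
- button_top (a point): centre of the top face of the spring button: round dark steel mushroom head, 40 mm across, 8 thick, on a thin neck standing out of a slot in the lid, on the case's centre line 20 mm from its middle towards +x. 81 mm above the bench when up, 73 when fully pressed. It goes straight down and up in the case and does not travel with the lid
- rib (a point): middle of the push face of the lid's thumb rib: an upright wall on the lid, 60 mm wide (case y), 10 thick (case x), its top 94 mm above the bench. The face looks to the case's -x, towards the button, 24 mm from the button's axis when shut (4 mm beyond the head's edge). The point is 84 mm above the bench and moves with the lid, which slides with 1 to 5 N
- lid (a joint): how far the lid is open, m: 0 shut, positive along the case's +x, hard stop at 0.093 (fully open). From 0.086 to the stop a second hole of the lid lies over the button, which springs up into it and locks the lid open
- button (a joint): how far the spring button is pressed, m: 0 up, 0.008 fully down (hard stop). Takes 3 N at first, 7 N at the bottom. Up, its square shank sits in a hole of the lid and locks it; pressed 5 mm or more it clears the lid. Once the lid has moved about 6 mm the lid itself keeps the button down
- vitamins: twist-cap white plastic vitamin bottle standing upright, 62 mm across, 100 mm tall; not part of the job. Origin: centre of its underside
- globe: clear glass lantern globe (chimney, open at both ends) standing upright, 92 mm across at the belly, 115 mm tall; fragile; not part of the job. Origin: centre of its underside
- stake: three-finned aluminium tent stake lying on the bench beside the case, 175 mm long along its own x, 20 mm across; not part of the job. Origin: centre of its underside
- tin: round flat metal tin of boot wax, 71 mm across, 28 mm tall; not part of the job. Origin: centre of its underside
- brush: boot brush lying bristles down, wooden back, 150 mm long along its own x, 44 wide, 42 tall; not part of the job. Origin: centre of its underside
- torch: dark metal flashlight lying on the bench, 140 mm long along its own x, 38 mm across; not part of the job. Origin: centre of its underside
- basket_l: square woven basket at the left, 240 x 240 mm, 138 mm tall to the rim, things in it up to 210 mm; not part of the job. Origin: centre of its underside
- basket_r: square woven basket at the right, 240 x 240 mm, 138 mm tall to the rim, things in it up to 190 mm; not part of the job. Origin: centre of its underside

How it is judged:
On the way, in this order (a step that is already met when the one before it is completed fails the run):
1. the button is pressed down while the lid is still shut (value of joint button above 0.0045 m and value of joint lid below 0.005 m), for 0.05 s.
2. the lid slides past the button, which is down (value of joint lid above 0.02 m and value of joint button above 0.0035 m), for 0.05 s.
At the end, for the whole second after the job is handed in: lid open by more than 85 mm of its 93 mm, button sprung up again (less than 1.5 mm pressed) so that it locks the lid open, the case at rest, flat on the bench and within 50 mm of where it stood, the robot clear of everything (value of joint lid above 0.085 m and value of joint button below 0.0015 m and distance of case from where it was at the start of the episode below 0.05 m and height (world z) of case below 0.01 m and angle between case's own z axis and vertical below 0.1 rad and linear speed of case below 0.01 m/s); the robot touches nothing.
It fails at once if the case is lifted or tipped (height (world z) of case above 0.012 m or angle between case's own z axis and vertical above 0.15 rad).
It fails at once if the case is shoved more than 60 mm along the bench (distance of case from where it was at the start of the episode above 0.06 m).
It fails at once if another thing on the bench is moved more than 30 mm, tipped or lifted (distance of any of vitamins, globe, stake, tin, brush, torch, basket_l, basket_r from where it was at the start of the episode above 0.03 m or angle between any of vitamins, globe, tin, brush's own z axis and vertical above 0.5 rad).
It also fails if it takes over 38 s, if anything falls off the work surface, if the arm or the gripper's body presses on something with over 40 N, if the wrist force passes 120 N, or if a joint passes its speed limit or range.

### The arm

A 7-joint arm with a two-finger parallel gripper is mounted at the origin on the work surface. World frame = base frame: x ahead of the robot, y to its left, z up, the work surface at z = 0. Lengths are in m, angles in rad, forces in N, time in s.
With the tool pointing down it reaches from about 0.4 to 0.85 m from the base axis. Payload 10.4 kg.
Tool frame: the origin (TCP) lies at the very end of the fingers, on their centre line; the grasp point (between the pads) lies 19 mm behind it; z points along the fingers, y is the direction in which the jaws open and shut (so a half turn about z gives the same grasp; the last joint's range is limited). The gripper opens to 85 mm and grips with 20 to 120 N. Pads are 22 mm wide; open, the fingers measure 114 mm over their backs; the gripper's body (76 mm by 85 mm) begins 54 mm behind the grasp point. The pads swing forward as they close: fully open they stand 13 mm farther back than shut.
Start: joints at [1.187, 0.332, -0.065, 1.46, 0.022, 1.35, -0.088], TCP at [0.221, -0.585, 0.231] pointing down, gripper open.
Joint ranges: [-2.6, 2.6], [-0.5, 2.12], [-1.47, 1.34], [0.16, 2.42], [-1.27, 4.41], [0.06, 2.06], [-2.6, 2.6]. Speed limits (rad/s): [2.22, 2.22, 2.79, 2.79, 3.14, 3.14, 3.14].

### API

Orientations are given as a unit quaternion [x, y, z, w].
In Python, from workcell import manip gives the robot as it stands.
- The arm moves only by the tool arm_command, never from a script. Its arguments are lists of equal length, an entry for each row: "slide": the shift along the tool's x, y, z in mm, a list of three; "turn": the turn about the tool's z in degrees; "grip": the closure, from 0 (fully open) to 1 (shut). In form: {"slide": [[tx, ty, tz], ...], "turn": [turn, ...], "grip": [grip, ...]}. A call has 1 to 10 rows; each row shifts and turns the commanded pose from where the row before left it, along the tool's axes as they then stand; what a row does not reach is not made up. A row lasts 1/12 s, in which the tool goes at most 41.7 mm and 7.16 degrees, less where a joint would pass 70% of its speed; a pose out of reach is approached as far as the arm can. A call with a gripper value outside its range is refused whole. The fingers move at their own pace and stop on an object; "newtons" is the grip in N (left out, the last holds). Time passes only in rows, so rows that do not move let the fingers close. It gives the time, the measured TCP pose, the force and the opening at its end, in the units of the state.
- manip.get_obs(): the state, without advancing time (a new reading comes with each control period).
- manip.camera(name): name is "scene" or "top" or "wrist"; returns the picture (384x512x3 uint8, blue, green, red); there is no depth.
- manip.camera_info(name): a dict with "fx", "fy", "cx", "cy" (pixels), "dist_coeffs" ([k1, k2, p1, p2, k3] as OpenCV has them; the pictures are not rectified), "rvec" (rotation vector, rad) and "tvec" (3), from world to camera coordinates, as OpenCV has them. Camera axes: x right, y down, z forward; pixel columns grow to the right and rows downward; lengths in m; the calibration is good to about 2 mm. A picture is of the moment at which its call begins: read the wrist's pose just before it. camera_info takes no time and is no camera call; for the wrist camera it gives the pose at the moment of the call.
- manip.hand_in(): hands the job in, once; it reports no verdict.
Trained networks look in the newest picture that a camera, given by its name, has taken for a name from the list of things; names that differ only in an ending like _2 or _b are one class to them, and where a whole thing is asked for, a point or a joint stands for the part that bears it (a point fixed in the world has none). Each returns a list of dicts, best first, with "score" (0 to 1); they miss things now and then, are a little off and sometimes report something else, mostly with a low value. They report only what shows in the picture. A call takes as long as a camera call.
- manip.cut_out(target, camera): "pixels" (384x512 bool, what is visible of it).
- manip.tip_of(target, camera): "xyz" ([x, y, z] in m, in the coordinates of the camera as it stood for that picture, good to about 4 mm: a listed point, or the origin of a listed thing).
The state is a dict: "clock": time; "joint_pos": joint angles; "joint_velocities": joint speeds; "tau": joint torques, N m; "position": TCP position; "ee_rot": TCP orientation; "ft_force": force on the tool from outside, world axes, zero at the start; "torque": the same for the moment, N m; "grip_width": opening from 0.0 (shut) to 1.0 (fully open).
Only numpy, scipy, OpenCV 4.12 (cv2) and the standard library are available. Lean on these libraries where they do the work, as an engineer would, in place of code of your own. Each camera call takes 0.05 s, during which the arm holds its last target.

## Working session

There is one attempt and no reset: what is moved stays moved. The work goes in short steps, Python scripts to look and compute and a tool call to move; the robot and the scene stay as the last step left them, time stands still between calls to the robot, and variables do not carry over. Pictures are saved under pics/ and viewed, and the job is handed in when it is done.

Besides the shell and the picture viewer there is one more tool, called as name([rows], argument=value, ...), one row to a line, values as JSON. arm_command: Moves the arm, as the interface text tells. Its arguments: {"type":"object","properties":{"slide":{"type":"array","items":{"type":"array","items":{"type":"number"}}},"turn":{"type":"array","items":{"type":"number"}},"grip":{"type":"array","items":{"type":"number"}},"newtons":{"type":"number"}},"required":["slide","turn","grip"]}

```bash
mkdir -p pics
cat > h.py <<'E'
import numpy as np,cv2
from workcell import manip
from scipy.spatial.transform import Rotation as R
def w(cam,p,info=None):
    i=info or manip.camera_info(cam); Rm=cv2.Rodrigues(np.array(i['rvec'],float))[0]
    return Rm.T@(np.array(p)-np.array(i['tvec']).ravel())
E
python3 - <<'E'
from h import *
o=manip.get_obs(); print(o['clock'],o['position'],o['ee_rot'],o['ft_force'])
for c in ['top','scene']:
    im=manip.camera(c); cv2.imwrite(f'pics/{c}0.png',im)
    for t in ['case','button_top','rib','globe','vitamins','stake','tin','brush','torch','basket_l','basket_r']:
        if c=='scene' and t not in('case','button_top','rib'): continue
        r=manip.tip_of(t,c)
        for d in r[:2]: print(c,t,round(d['score'],2),np.round(w(c,d['xyz']),3))
print(manip.get_obs()['clock'])
E
```

```text
0.0 [ 0.22050434 -0.58440599  0.23049575] [ 9.83769099e-01  1.79437576e-01 -1.60249939e-04 -6.99880888e-04] [-0.31622205  0.08491067 -0.64523776]
top case 0.46 [0.285 0.332 0.001]
top button_top 0.6 [ 0.543 -0.081  0.082]
top rib 0.6 [ 0.568 -0.08   0.085]
top globe 0.89 [ 0.473  0.055 -0.002]
top vitamins 0.77 [ 0.492 -0.269 -0.001]
top stake 0.8 [ 0.492 -0.181  0.001]
top stake 0.22 [ 0.542 -0.08   0.082]
top tin 0.66 [ 0.589  0.047 -0.   ]
top tin 0.22 [0.285 0.331 0.001]
top brush 0.56 [ 0.648 -0.216  0.002]
top torch 0.95 [0.285 0.335 0.002]
top basket_l 0.62 [0.56  0.511 0.001]
top basket_l 0.57 [ 0.538 -0.486 -0.002]
top basket_r 0.62 [0.56  0.511 0.001]
top basket_r 0.57 [ 0.538 -0.486 -0.002]
scene case 0.8 [ 0.523 -0.081 -0.002]
scene button_top 0.53 [ 0.542 -0.084  0.079]
scene rib 0.88 [ 0.569 -0.082  0.083]
scene rib 0.18 [ 0.493 -0.183  0.003]
0.8
```

View pics/top0.png

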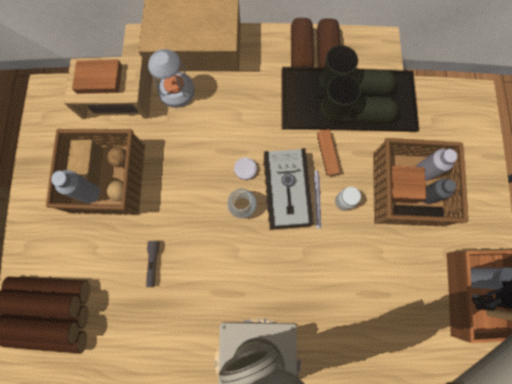

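View pics/scene0.png

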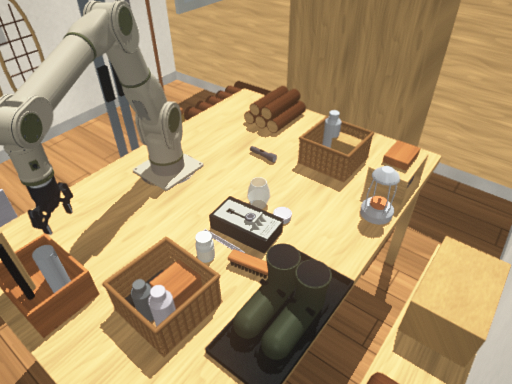

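Run:
```python
from h import *
for c in ['top','scene']:
    i=manip.camera_info(c)
    im=cv2.imread(f'pics/{c}0.png')
    K=np.array([[i['fx'],0,i['cx']],[0,i['fy'],i['cy']],[0,0,1.]])
    pr=lambda p:cv2.projectPoints(np.array(p,float),np.array(i['rvec'],float),np.array(i['tvec'],float),K,np.array(i['dist_coeffs'],float))[0][:,0]
    for yaw,col in [(0,(0,0,255)),]:
        a=np.radians(yaw);C=np.array([.523,-.081])
        P=[[*(C+[np.cos(a)*x-np.sin(a)*y,np.sin(a)*x+np.cos(a)*y]),.067] for x,y in [(-.12,-.065),(.12,-.065),(.12,.065),(-.12,.065)]]
        q=pr(P); print(np.round(q)); cv2.polylines(im,[np.int32(np.round(q))],True,col,1)
    big=im[100:300,150:400] if c=='top' else im
    cv2.imwrite(f'pics/{c}1.png',cv2.resize(big,(750,600) if c=='top' else (768,576),interpolation=cv2.INTER_CUBIC))
```

```text
[[309. 227.]
 [308. 149.]
 [266. 149.]
 [265. 226.]]
[[210. 212.]
 [262. 241.]
 [284. 220.]
 [233. 194.]]
```

View pics/top1.png

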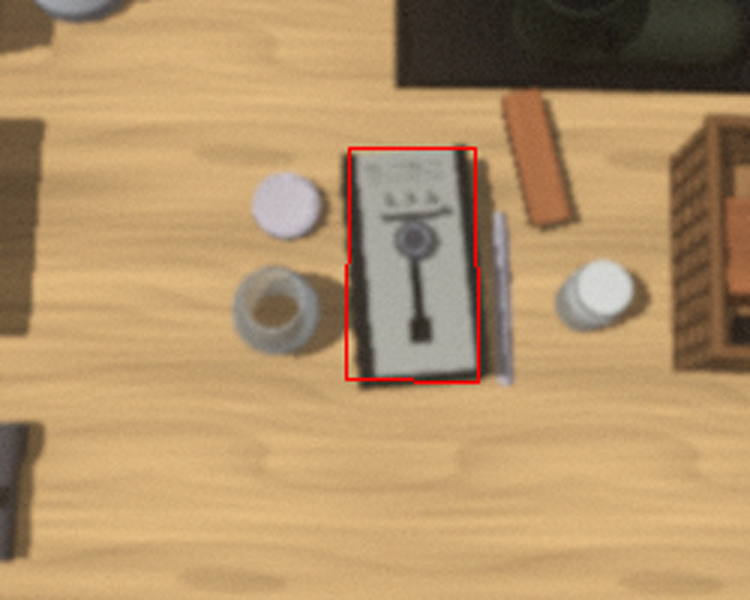

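The top view shows the case standing almost along world x, at a yaw of about +4°. The button is at crop pixel (415,240), with the rib just above it at (415,213). The globe and tin are on its left and the stake on its right. I'll raise the arm, align it and close the fingers.

arm_command([
  [0, 0, -25],
  [0, 0, -25],
  [0, 0, -20],
  [0, 0, 0],
  [0, 0, 0],
], turn=[6, 6, 4.6, 0, 0], grip=[1, 1, 1, 1, 1], newtons=40)

```text
clock: 1.22
position: [0.2209, -0.5852, 0.3025]
ee_rot: [0.999, 0.036, 0.0, 0.001]
ft_force: [-0.6, -1.1, -0.0]
grip_width: 0.299
```

```bash
cat > go.py <<'E'
from h import *
import sys
o=manip.get_obs();Rm=R.from_quat(o['ee_rot']).as_matrix()
t=np.array(list(map(float,sys.argv[1:4])))
print(o['clock'],np.round(o['position'],4),'x-yaw',np.degrees(np.arctan2(Rm[1,0],Rm[0,0])),'grip',o['grip_width'],'F',np.round(o['ft_force'],2))
print('slide mm',np.round(Rm.T@(t-o['position'])*1000,1))
E
python3 go.py 0.50 -0.085 0.25
```

```text
1.2167 [ 0.2209 -0.5852  0.3025] x-yaw 4.113726895862102 grip 0.29943546721248115 F [-0.62 -1.05 -0.03]
slide mm [ 314.2 -479.    51.6]
```

arm_command([
  [20, -30, 0],
  [20, -30, 0],
  [20, -30, 0],
  [20, -30, 0],
  [20, -30, 0],
  [20, -30, 0],
  [20, -30, 0],
  [20, -30, 0],
  [20, -30, 0],
  [20, -30, 0],
], turn=[0, 0, 0, 0, 0, 0, 0, 0, 0, 0], grip=[1, 1, 1, 1, 1, 1, 1, 1, 1, 1])

```text
clock: 2.05
position: [0.3989, -0.2694, 0.3002]
ee_rot: [0.999, 0.036, -0.001, -0.0]
ft_force: [1.5, -0.3, -0.6]
grip_width: -0.001
```

arm_command([
  [19, -30, 0],
  [19, -30, 0],
  [19, -30, 0],
  [19, -30, 0],
  [19, -30, 0],
  [19, -29, 0],
  [0, 0, 0],
  [0, 0, 0],
], turn=[0, 0, 0, 0, 0, 0, 0, 0], grip=[1, 1, 1, 1, 1, 1, 1, 1])

```text
clock: 2.72
position: [0.5, -0.0825, 0.3]
ee_rot: [0.999, 0.038, -0.001, -0.001]
ft_force: [-0.3, -0.4, 0.1]
grip_width: -0.0
```

```bash
cat > look.py <<'E'
from h import *
import sys
n=sys.argv[1]
inf=manip.camera_info('wrist');im=manip.camera('wrist');cv2.imwrite(f'pics/w{n}.png',im)
for t in ['case','button_top','rib']:
    for d in manip.tip_of(t,'wrist')[:2]: print(t,round(d['score'],2),np.round(w('wrist',d['xyz'],inf),4))
K=np.array([[inf['fx'],0,inf['cx']],[0,inf['fy'],inf['cy']],[0,0,1.]])
Rm=cv2.Rodrigues(np.array(inf['rvec'],float))[0];t=np.array(inf['tvec']).ravel()
for d in manip.cut_out('rib','wrist')[:1]:
    m=d['pixels'].astype(np.uint8);print('cut',d['score'],m.sum())
    c=max(cv2.findContours(m,0,2)[0],key=len)
    u=cv2.undistortPoints(c.astype(float),K,np.array(inf['dist_coeffs'],float))[:,0]
    ray=np.c_[u,np.ones(len(u))]@Rm; o=-Rm.T@t
    P=o+ray*((.062-o[2])/ray[:,2])[:,None]
    print(cv2.minAreaRect((P[:,:2]*1000).astype(np.float32)))
E
python3 go.py 0.55 -0.08 0.12; python3 look.py 0
```

```text
2.7167 [ 0.5    -0.0825  0.3   ] x-yaw 4.392400363571897 grip -0.00036028312818936963 F [-0.33 -0.43  0.11]
slide mm [ 50.4   1.6 180. ]
case 0.61 [ 0.5205 -0.0856  0.0022]
button_top 0.63 [ 0.5474 -0.0891  0.0787]
button_top 0.23 [ 0.5644 -0.0838  0.0852]
rib 0.69 [ 0.5374 -0.4884  0.0043]
rib 0.65 [ 0.5637 -0.0859  0.0863]
cut 0.79 12265
((526.593505859375, -86.45562744140625), (231.90113830566406, 103.22395324707031), 5.4282379150390625)
```

View pics/w0.png

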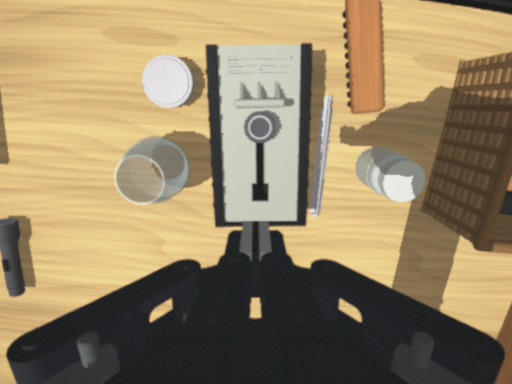

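The wrist view shows the button head at about (260,126), the rib bar at (260,102) and the case aligned with the tool. Next I'll turn those pixels into positions.

Run:
```python
from h import *
im=cv2.imread('pics/w0.png');cv2.imwrite('pics/w0c.png',cv2.resize(im[30:240,190:330],(400,600),interpolation=cv2.INTER_CUBIC))
inf=manip.camera_info('wrist')
K=np.array([[inf['fx'],0,inf['cx']],[0,inf['fy'],inf['cy']],[0,0,1.]])
Rm=cv2.Rodrigues(np.array(inf['rvec'],float))[0];t=np.array(inf['tvec']).ravel()
def px(u,v,z):
    q=cv2.undistortPoints(np.array([[[u,v]]],float),K,np.array(inf['dist_coeffs'],float))[0,0]
    r=np.r_[q,1]@Rm;o=-Rm.T@t
    return np.round(o+r*((z-o[2])/r[2]),4)
print('head',px(260.5,126,.081),px(245,126,.081),px(276,126,.081))
print('rib top ends',px(235,100,.094),px(286,100,.094))
for p in [(208,45),(312,45),(217,226),(307,226)]: print(px(*p,.067))
```

```text
head [ 0.5442 -0.09    0.081 ] [ 0.5429 -0.0707  0.081 ] [ 0.5456 -0.1092  0.081 ]
rib top ends [ 0.573  -0.0576  0.094 ] [ 0.5772 -0.1173  0.094 ]
[ 0.6362 -0.0194  0.067 ]
[ 0.6451 -0.1456  0.067 ]
[ 0.4   -0.039  0.067]
[ 0.4088 -0.1667  0.067 ]
```

View pics/w0c.png

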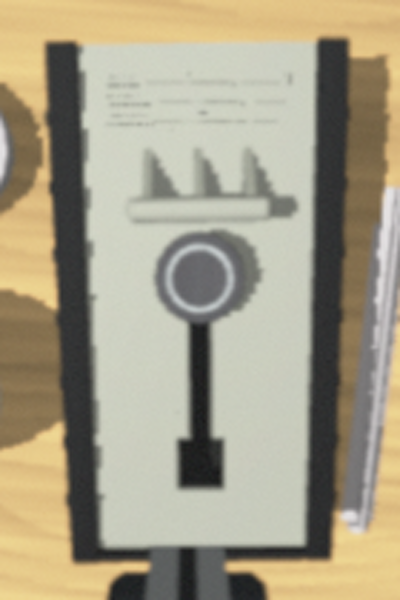

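arm_command([
  [16, 2, 40],
  [16, 2, 40],
  [16, 2, 40],
  [1, 1, 40],
  [0, 0, 30],
  [0, 0, 0],
  [0, 0, 0],
], turn=[0, 0, 0, 0, 0, 0, 0], grip=[1, 1, 1, 1, 1, 1, 1])

```text
clock: 3.55
position: [0.5466, -0.0887, 0.1149]
ee_rot: [0.999, 0.035, -0.001, -0.0]
ft_force: [1.0, 0.8, 0.8]
grip_width: 0.001
```

```bash
python3 go.py 0.5495 -0.086 0.085; python3 look.py 1
python3 - <<'E'
from h import *
a=manip.camera('scene');b=manip.camera('top')
a=cv2.resize(a[150:280,170:340],(680,520),interpolation=cv2.INTER_CUBIC);cv2.imwrite('pics/s2.png',a)
E
```

```text
3.55 [ 0.5466 -0.0887  0.1149] x-yaw 4.024245595003307 grip 0.0012793511224396775 F [0.98 0.82 0.78]
slide mm [ 3.1 -2.4 29.9]
case 0.89 [ 0.5211 -0.0849  0.001 ]
button_top 0.88 [ 0.5428 -0.0839  0.0797]
rib 0.96 [ 0.5616 -0.0861  0.0845]
cut 0.66 26082
((568.5550537109375, -82.38005828857422), (148.39239501953125, 105.3740463256836), 5.217264652252197)
```

View pics/w1.png

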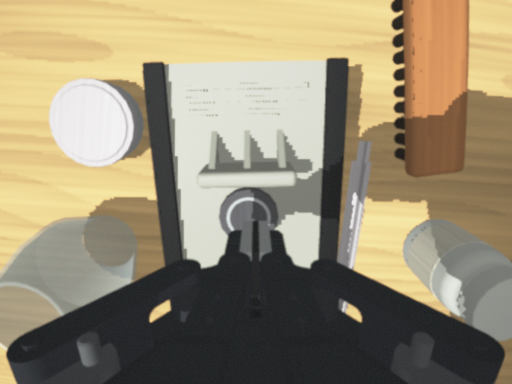

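View pics/s2.png

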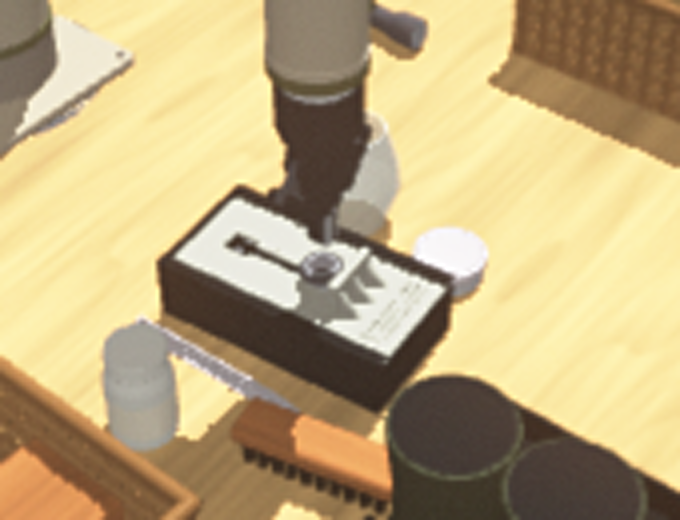

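arm_command([
  [1, -3, 10],
  [0, 0, 10],
  [0, 0, 8],
  [0, 0, 0],
  [0, 0, 0],
], turn=[0, 0, 0, 0, 0], grip=[1, 1, 1, 1, 1])

```text
clock: 4.32
position: [0.5477, -0.0849, 0.0864]
ee_rot: [0.999, 0.036, -0.001, -0.0]
ft_force: [-0.4, 0.2, -0.1]
grip_width: -0.002
```

```bash
python3 go.py 0.5485 -0.0845 0.0725; python3 look.py 2
```

```text
4.3167 [ 0.5477 -0.0849  0.0864] x-yaw 4.084495904051188 grip -0.0017687503534779172 F [-0.4   0.17 -0.08]
slide mm [ 0.8 -0.3 13.9]
case 0.89 [ 0.518  -0.0846  0.0008]
rib 0.95 [ 0.564  -0.0854  0.0856]
rib 0.52 [0.5925 0.0448 0.0008]
cut 0.9 32316
((577.7822265625, -81.35044860839844), (128.5970458984375, 104.34483337402344), 4.9107537269592285)
```

View pics/w2.png

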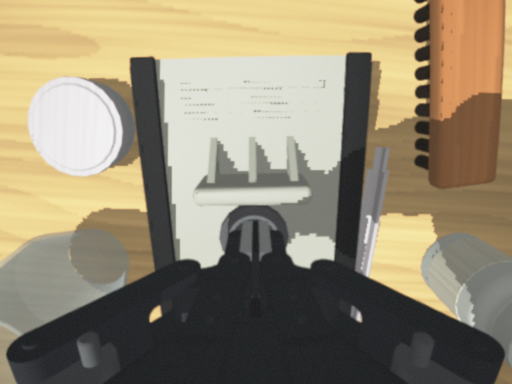

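The tip is over the head, behind the rib face and roughly centred. I'll press now.

arm_command([
  [0, 0, 4],
  [0, 0, 4],
  [0, 0, 3],
  [0, 0, 2],
  [0, 0, 0],
  [0, 0, 0],
  [0, 0, 0],
], turn=[0, 0, 0, 0, 0, 0, 0], grip=[1, 1, 1, 1, 1, 1, 1])

```text
clock: 5.15
position: [0.5488, -0.0851, 0.0748]
ee_rot: [0.999, 0.036, 0.0, 0.0]
ft_force: [-0.9, -0.2, 5.9]
grip_width: -0.0
```

arm_command([
  [0, 0, 1],
  [0, 0, 1],
  [0, 0, 0],
  [0, 0, 0],
], turn=[0, 0, 0, 0], grip=[1, 1, 1, 1])

```text
clock: 5.48
position: [0.549, -0.0851, 0.0731]
ee_rot: [0.999, 0.036, 0.001, 0.0]
ft_force: [-1.5, 0.1, 9.3]
grip_width: -0.002
```

arm_command([
  [3, 0, 0],
  [3, 0, 0],
  [3, 0, 0],
  [3, 0, 0],
  [3, 0, 0],
  [3, 0, 0],
  [3, 0, 0],
  [0, 0, 0],
], turn=[0, 0, 0, 0, 0, 0, 0, 0], grip=[1, 1, 1, 1, 1, 1, 1, 1])

```text
clock: 6.15
position: [0.5685, -0.0838, 0.0727]
ee_rot: [0.999, 0.035, -0.001, 0.0]
ft_force: [-7.6, -0.9, 13.4]
grip_width: 0.004
```

```bash
python3 go.py 0.67 -0.078 0.0725; python3 look.py 3
```

```text
6.15 [ 0.5685 -0.0838  0.0727] x-yaw 4.058691788203091 grip 0.0039444842395747 F [-7.57 -0.92 13.37]
slide mm [101.6   1.4  -0. ]
button_top 0.54 [ 0.5767 -0.0836  0.086 ]
rib 0.61 [ 0.5736 -0.0826  0.0856]
cut 0.62 35073
((597.801513671875, -80.28358459472656), (112.6095962524414, 116.03082275390625), 5.568646430969238)
```

View pics/w3.png

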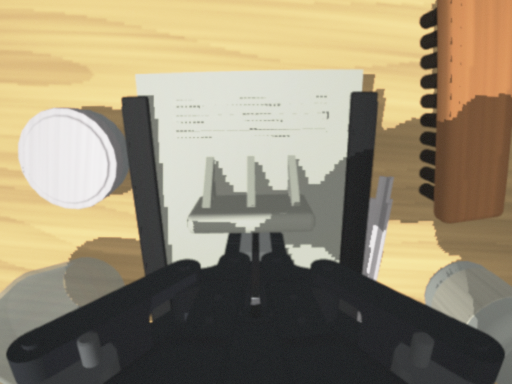

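The lid now sticks out past the rails (edge at y≈72, rail ends at y≈96), so it is sliding. I'll keep pushing.

arm_command([
  [4, 0, 0],
  [5, 0, 0],
  [6, 0, 0],
  [7, 0, 0],
  [7, 0, 0],
  [7, 0, 0],
  [7, 0, 0],
  [6, 0, 0],
  [5, 0, 0],
  [0, 0, 0],
], turn=[0, 0, 0, 0, 0, 0, 0, 0, 0, 0], grip=[1, 1, 1, 1, 1, 1, 1, 1, 1, 1])

```text
clock: 7.23
position: [0.6242, -0.0793, 0.0721]
ee_rot: [0.999, 0.036, 0.0, -0.0]
ft_force: [-0.3, 0.8, 0.2]
grip_width: 0.002
```

```bash
python3 go.py 0.66 -0.078 0.0725
python3 - <<'E'
from h import *
a=manip.camera('scene');b=manip.camera('top')
cv2.imwrite('pics/s4.png',cv2.resize(a[150:280,170:340],(680,520),interpolation=cv2.INTER_CUBIC))
cv2.imwrite('pics/t4.png',cv2.resize(b[100:250,200:400],(800,600),interpolation=cv2.INTER_CUBIC))
E
```

```text
7.2333 [ 0.6242 -0.0793  0.0721] x-yaw 4.100469827724612 grip 0.0016153346124818128 F [-0.34  0.75  0.23]
slide mm [35.8  1.3 -0.4]
```

View pics/s4.png

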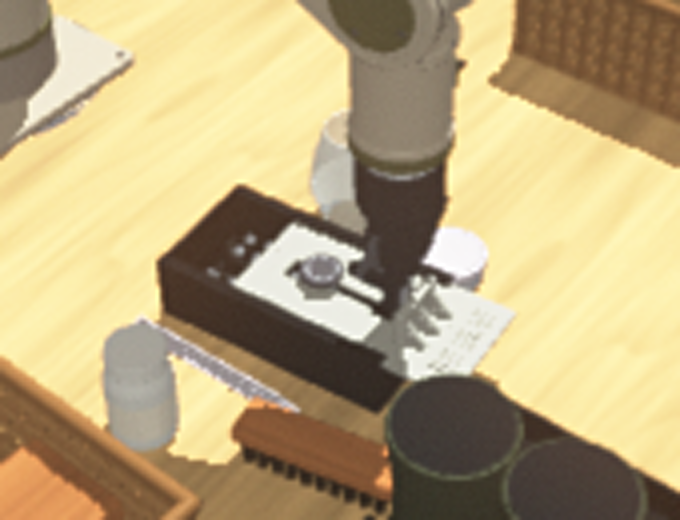

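View pics/t4.png

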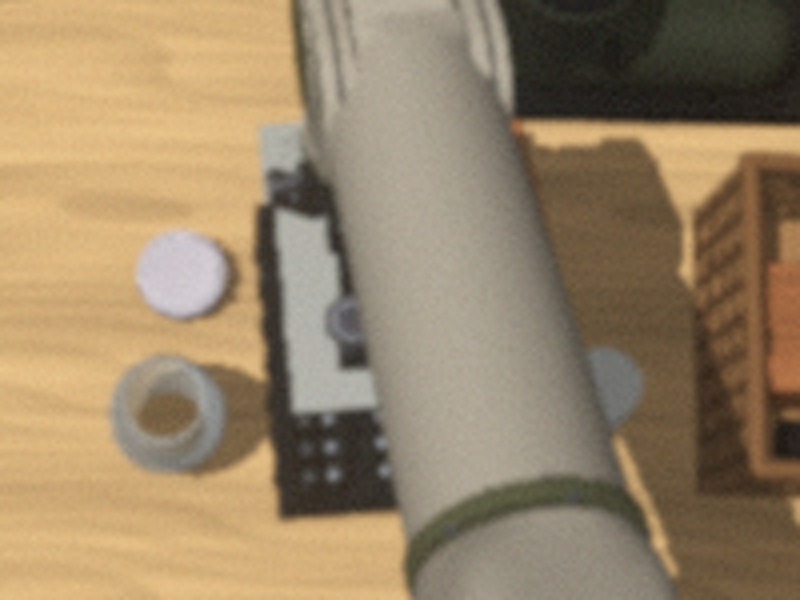

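The lid is about 65–70 mm open and the case hasn't moved. I'll push on gently to the stop.

arm_command([
  [3, 0, 0],
  [3, 0, 0],
  [3, 0, 0],
  [3, 0, 0],
  [3, 0, 0],
  [3, 0, 0],
  [0, 0, 0],
], turn=[0, 0, 0, 0, 0, 0, 0], grip=[1, 1, 1, 1, 1, 1, 1])

```text
clock: 7.92
position: [0.6421, -0.0784, 0.0725]
ee_rot: [0.999, 0.036, 0.001, 0.0]
ft_force: [0.2, 0.3, -0.3]
grip_width: -0.0
```

arm_command([
  [2, 0, 0],
  [2, 0, 0],
  [2, 0, 0],
  [1, 0, 0],
], turn=[0, 0, 0, 0], grip=[1, 1, 1, 1])

```text
clock: 8.25
position: [0.6485, -0.0779, 0.0725]
ee_rot: [0.999, 0.036, 0.0, -0.0]
ft_force: [-1.6, -0.3, 2.1]
grip_width: 0.0
```

```bash
python3 go.py 0.66 -0.078 0.0725
python3 - <<'E'
from h import *
a=manip.camera('scene');b=manip.camera('top')
cv2.imwrite('pics/s5.png',cv2.resize(a[150:280,170:340],(680,520),interpolation=cv2.INTER_CUBIC))
cv2.imwrite('pics/t5.png',cv2.resize(b[100:250,200:400],(800,600),interpolation=cv2.INTER_CUBIC))
E
```

```text
8.25 [ 0.6485 -0.0779  0.0725] x-yaw 4.073907852218563 grip 0.0004507290502078276 F [-1.63 -0.34  2.08]
slide mm [11.4  1.  -0. ]
```

View pics/s5.png

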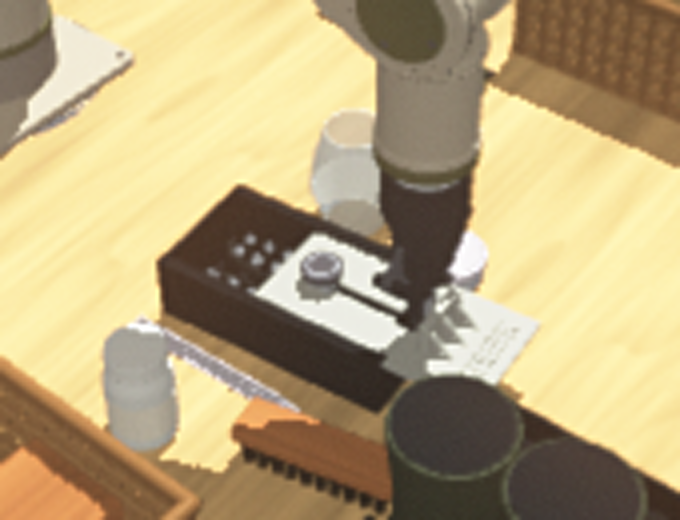

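View pics/t5.png

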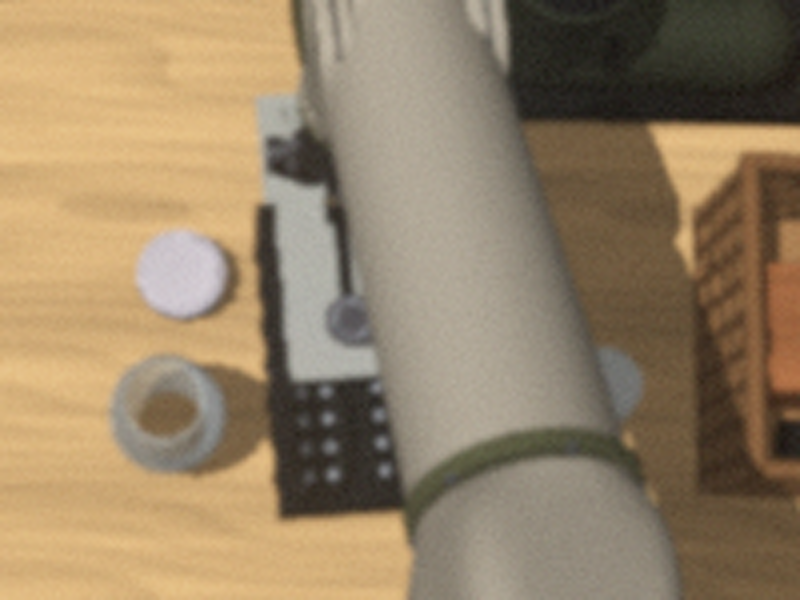

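arm_command([
  [2, 0, 0],
  [2, 0, 0],
  [1, 0, 0],
  [0, 0, 0],
], turn=[0, 0, 0, 0], grip=[1, 1, 1, 1])

```text
clock: 8.68
position: [0.6515, -0.0779, 0.0722]
ee_rot: [0.999, 0.035, -0.002, 0.0]
ft_force: [-10.7, -0.4, 7.7]
grip_width: 0.003
```

arm_command([
  [2, 0, 0],
  [1, 0, 0],
  [0, 0, 0],
], turn=[0, 0, 0], grip=[1, 1, 1])

```text
clock: 8.93
position: [0.6546, -0.0778, 0.0722]
ee_rot: [0.999, 0.035, -0.002, 0.0]
ft_force: [-10.5, -0.6, 6.3]
grip_width: 0.0
```

The force rises to about 10.5 N and then holds, so the lid is at its stop. I'll back off and lift.

arm_command([
  [-3, 0, 0],
  [-3, 0, 0],
  [0, 0, -15],
  [0, 0, -30],
  [0, 0, -40],
  [0, 0, -40],
  [-20, 0, -40],
  [-40, 0, 0],
  [-40, 0, 0],
  [-10, 0, 0],
], turn=[0, 0, 0, 0, 0, 0, 0, 0, 0, 0], grip=[1, 1, 1, 1, 1, 1, 1, 1, 1, 1])

```text
clock: 9.77
position: [0.5376, -0.0861, 0.2348]
ee_rot: [0.999, 0.035, -0.001, 0.001]
ft_force: [0.7, -0.0, 0.4]
grip_width: -0.001
```

```bash
python3 go.py 0.5 -0.078 0.3; python3 look.py 6
python3 - <<'E'
from h import *
a=manip.camera('scene')
for t in ['case','button_top','rib']:
    for d in manip.tip_of(t,'scene')[:1]: print(t,round(d['score'],2),np.round(w('scene',d['xyz']),4))
cv2.imwrite('pics/s6.png',cv2.resize(a[150:280,170:340],(680,520),interpolation=cv2.INTER_CUBIC))
E
```

```text
9.7667 [ 0.5376 -0.0861  0.2348] x-yaw 4.0218747151158345 grip -0.0009011136043808295 F [ 0.7  -0.04  0.36]
slide mm [-37.  -10.6 -65.2]
case 0.86 [ 5.223e-01 -8.410e-02 -3.000e-04]
case 0.71 [ 0.6482 -0.2182  0.0042]
button_top 0.96 [ 0.5488 -0.0825  0.0814]
rib 0.95 [ 0.6636 -0.0758  0.0849]
case 0.87 [ 0.5262 -0.0811 -0.0014]
button_top 0.7 [0.5884 0.0461 0.0056]
rib 0.6 [ 0.6646 -0.0756  0.0858]
```

View pics/s6.png

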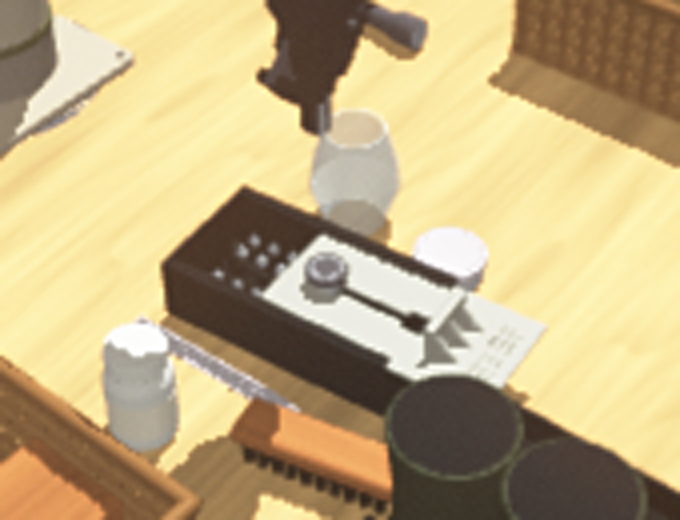

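View pics/w6.png

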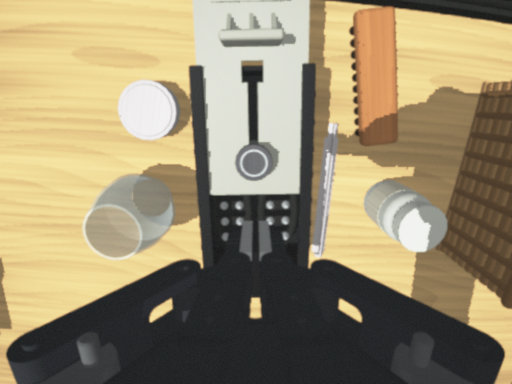

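The rib is now about 115 mm from the button, so the lid is roughly 91 mm open. The button reads at z≈0.081, which is up. I'll let the arm settle, then check again from a view of the whole case.

arm_command([
  [-20, 0, -30],
  [-20, 0, -30],
  [0, 0, -20],
  [0, 0, 0],
  [0, 0, 0],
  [0, 0, 0],
], turn=[0, 0, 0, 0, 0, 0], grip=[1, 1, 1, 1, 1, 1])

```text
clock: 10.72
position: [0.502, -0.0882, 0.3137]
ee_rot: [0.999, 0.036, -0.0, -0.0]
ft_force: [-0.2, 0.1, -0.5]
grip_width: -0.004
```

```bash
python3 look.py 7
python3 - <<'E'
from h import *
im=cv2.imread('pics/w7.png');cv2.imwrite('pics/w7c.png',cv2.resize(im[0:240,180:340],(500,750))[:600])
for k in range(2):
  a=manip.camera('scene')
  for t in ['case','button_top','rib']:
    for d in manip.tip_of(t,'scene')[:1]: print(t,round(d['score'],2),np.round(w('scene',d['xyz']),4))
b=manip.camera('top')
for t in ['globe','vitamins','stake','tin','brush']:
    for d in manip.tip_of(t,'top')[:1]: print(t,round(d['score'],2),np.round(w('top',d['xyz']),3))
E
```

```text
case 0.87 [ 0.5251 -0.0856  0.0018]
button_top 0.69 [ 0.5479 -0.0823  0.08  ]
rib 0.59 [ 0.662  -0.077   0.0873]
cut 0.56 10850
((603.5156860351562, -78.27491760253906), (190.01345825195312, 116.48451232910156), 4.055343151092529)
case 0.6 [ 5.281e-01 -8.400e-02  1.000e-04]
rib 0.58 [ 0.6651 -0.0735  0.086 ]
case 0.93 [ 0.5291 -0.083  -0.0033]
button_top 0.49 [ 0.5469 -0.0817  0.0789]
rib 0.9 [ 0.6677 -0.0752  0.083 ]
globe 0.91 [ 0.472  0.054 -0.004]
vitamins 0.54 [ 0.494 -0.267 -0.001]
tin 0.6 [0.597 0.048 0.   ]
```

View pics/w7c.png

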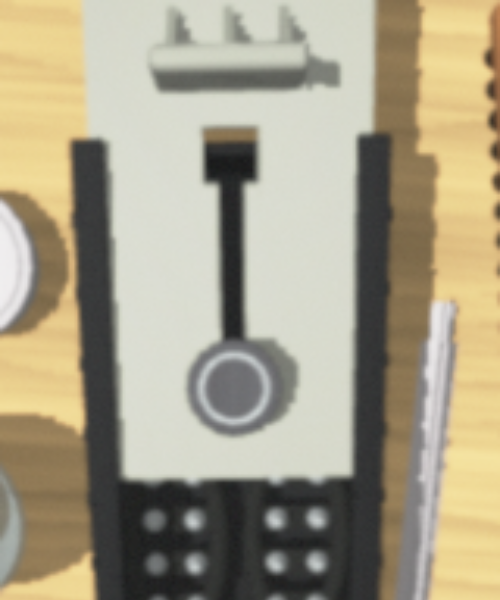

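The picture shows the button head over the second hole, with its shadow offset as it was at the start. The lid is out, nothing else has been disturbed and the robot is clear, so I'll hand in.

```bash
python3 -c "
from workcell import manip
print(manip.hand_in(), manip.get_obs()['clock'])"
```

```text
the job is handed in; nothing more can be done
the job is handed in; nothing more can be done
```

I opened the case and handed the job in at about 11.5 s of the 38 s allowed; no verdict was reported.

**What I did:** With the fingers shut, I pressed the button to about 73 mm above the bench (9 N). Holding it down, I pushed the lid by its rib until the force rose to about 10.5 N and held there, which I took as the stop. Then I backed off and lifted clear.

**Last checks:**
- **Lid:** the rib is about 115–120 mm from the button, against 24 mm when shut, so the lid is roughly 91–95 mm open; its stop is at 93 mm.
- **Button:** it reads 79–81 mm above the bench, which means up. The readings scatter by about 2 mm, so a 1.5 mm press could not be ruled out from these alone. The button's shadow looks the same as when it was up at the start, and the lid had reached its stop.
- **Case:** it moved about 5 mm and stands flat.
- **Other things:** the globe and the vitamins read within 2 mm of where they were. The tin read 8 mm off, though nothing came near it. The network did not find the stake or the brush in the last top picture, but both looked undisturbed in the wrist pictures. I did not measure the torch and the baskets again.
- **Robot:** it is about 0.31 m above the bench with roughly zero force, touching nothing.

**Where measurements disagreed:** the first wrist picture put the button 6–9 mm farther to the side than the other two cameras. I aimed in between, and close-up readings later agreed with the scene camera.

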